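# Index the weight wheel three clicks past red and load it

### The job

Turn the weight wheel gently counter-clockwise (its upright posts are there to push on) until the red pocket stands three clicks past the yellow pointer and the spring plunger has clicked into its notch; do not run past that click. Then set the brass weight down softly, upright, in the pocket that now faces the pointer, let go and leave the wheel clicked in, with the silver weight, the grey bench block and the marker pen left where they are.

Things in the scene. Friction and masses are not known exactly. Their poses are not given: they have to be found in the camera images.
- indexer: fixed indexer left of the black cup tray: grey base plate, 12 mm thick, 200 mm across, with an ear towards its +y. Origin on the wheel's axis at bench level; -x points to the yellow pointer, +y to the middle of the arc slot in which the plunger block is clamped (dark steel, 34 x 36 x 30 mm, top 42 mm above the bench, 104 to 140 mm from the axis). It may stand up to 0.2 rad to either side
- wheel_axis (a point): point on the wheel's axis in the plane of its upper face, 34 mm above the bench. The wheel: aluminium disc, 172 mm across, 14 mm thick, dark hub of radius 17 mm rising 12 mm, eight pockets 45 degrees apart at radius 48 mm. A pocket is a collar on the upper face, 6 mm high, 35 mm outside, 30 mm inside
- pointer (a point): top of the yellow pointer block on the base plate, 100 mm from the axis, 35 mm above the bench
- wheel (a joint): wheel angle, rad, counter-clockwise from above; 0: red pocket at the pointer. Clicks are 0.785 apart, all shifted by where the block is clamped (up to 0.2 either way, not measured): the third is at 2.356 +- 0.2. Starts at 0.1 to 1.3, in a click or not. Between clicks it turns under 3 N at a post and stays put; within 4 mm of a click at the rim it is drawn in; leaving takes 6 to 11 N for 6 mm
- plunger (a joint): travel of the spring plunger, m: about 0 in one of the eight V notches of the rim (12 mm wide, 45-degree flanks), about 0.0044 when it rides on the rim between them
- red_pocket (a point): centre of the floor of the pocket with the red collar, on the wheel's upper face; the other collars are grey
- third_pocket (a point): centre of the floor of the pocket three clicks clockwise from the red one (it faces the pointer when the red one is three clicks past); nothing else marks it; turns with the wheel
- brass_weight: brass calibration weight, 22 mm thick, 33 mm high, about 0.1 kg; origin at the centre of its underside, z up. It may be gripped anywhere on its height as a 22 mm cylinder
- silver_weight: bystander: silver-grey calibration weight, 20 mm thick, 27 mm high; origin at the centre of its underside
- bench_block: bystander: grey steel block 58 x 58 x 22 mm; origin at the centre of its underside
- marker_pen: bystander: marker pen, white with black cap, 135 mm long along its y, 16 mm thick; origin under its middle
- drive_post (a point): top of one of eight fixed steel drive posts on the wheel, at radius 76 mm, midway in angle between two pockets, 45 degrees apart, 8 mm thick, 30 mm high (tops 64 mm above the bench). This one follows the red pocket by 22.5 degrees, counter-clockwise; turns with the wheel

How it is judged:
By the outcome, as a careful person would: the job done as asked, in the order asked, and still so for the second after the job is handed in, with the robot touching nothing.
It also fails if it takes over 70 s, if anything falls off the work surface, if the arm or the gripper's body presses on something with over 40 N, if the wrist force passes 120 N, or if a joint passes its speed limit or range.

### The arm

A 7-joint arm with a two-finger parallel gripper is mounted at the origin on a cart in front of the work surface, level with it; the furniture and walls round the work are solid. World frame = base frame: x ahead of the robot, y to its left, z up, the work surface at z = 0. Lengths are in m, angles in rad, forces in N, time in s.
With the tool pointing down it reaches from about 0.425 to 1.025 m from the base axis. Payload 3.6 kg.
Tool frame: the origin (TCP) lies on the centre line of the jaws, within the pads' length; the fingertips stand 19 mm ahead of it and the grasp point (between the pads) is the TCP; z points along the fingers, y is the line along which they close (so a half turn about z gives the same grasp; the last joint's range is limited). The gripper opens to 85 mm and grips with 20 to 120 N. Pads are 22 mm wide; open, the fingers measure 114 mm over their backs; the gripper's body (76 mm by 85 mm) begins 54 mm behind the grasp point. The pads swing forward as they close: fully open they stand 13 mm farther back than shut.
Start: joints at [1.062, 0.591, 0.048, 1.609, -0.033, 0.943, -0.034], TCP at [0.292, -0.664, 0.25] pointing down, gripper open.
Joint ranges: [-2.69, 2.69], [-0.47, 2.24], [-1.27, 1.36], [0.19, 2.51], [-1.53, 4.68], [0.08, 2.07], [-3.09, 3.09]. Speed limits (rad/s): [2.57, 2.57, 3.14, 3.14, 3.14, 3.14, 3.14].

### API

Orientations are given as a unit quaternion [w, x, y, z].
In Python, from rig import bot gives the robot as it stands.
- The arm moves only by the tool nudge_tcp, called after ">>>" as name(argument=value, ...), one argument or row to a line, values as JSON. Schema: {"type":"object","properties":{"offsets":{"type":"array","items":{"type":"array","items":{"type":"number"},"minItems":7,"maxItems":7},"minItems":1,"maxItems":20},"only":{"type":"string"},"quiet":{"type":"boolean"},"lines":{"type":"string"}},"required":["offsets"],"additionalProperties":false}. offsets is a list of rows, 1 to 20 of them, each of 7 numbers: a rotation vector rx, ry, rz in fractions of the full range, 1 being pi rad, then dx, dy, dz in a scale on which 1.0 is 1000 mm, then the opening from 0.0 (shut) to 1.0 (fully open); each row is the pose to reach, as a shift and turn from the pose commanded when the call began, along the tool's axes at that moment; what a row does not reach only later rows make up. A row lasts 1/8 s, in which the tool goes at most 0.0625 m and 0.188 rad, less where a joint would pass 70% of its speed; a pose out of reach is approached as far as the arm can. The fingers move at their own pace and stop on an object; the grip force is fixed at half the most. Time passes only in rows, so rows that do not move let the fingers close. The tool returns the time, the measured TCP pose, the force, the opening and the grip force at its end. only (a regular expression) keeps the lines of the reply that match it, lines (a string "A,B") keeps lines A to B, and quiet returns only ok. Shift and turn numbers lie between -1 and 1, and a call with a number outside is refused. Input that does not fit is refused with a message, and nothing moves.
- bot.read_state(): the state, without advancing time (a new reading comes with each control period).
- bot.capture(name): name is "scene" or "side" or "wrist"; returns the picture (400x640x3 uint8, red, green, blue); there is no depth.
- bot.camera_info(name): a dict with "camera_matrix" (3x3 intrinsics, pixels), "cam_to_world" (4x4, takes a point from camera to world coordinates). Camera axes: x right, y up, looking along -z (the intrinsics and any distortion apply to the point x, -y, -z); pixel columns grow to the right and rows downward; lengths in m; the calibration is good to about 2 mm. A picture is of the moment at which its call begins: read the wrist's pose just before it. camera_info takes no time and is no camera call; for the wrist camera it gives the pose at the moment of the call.
- bot.close_job(): hands the job in; it is judged then, once.
The state is a dict: "time_s": time; "qpos": joint angles; "joint_vel": joint speeds; "effort": joint torques, N m; "ee_pos": TCP position; "tcp_rot": TCP orientation; "ft_force": force on the tool from outside, world axes, zero at the start; "torque": the same for the moment, N m; "grip_width": opening from 0.0 (shut) to 1.0 (fully open); "gripper_force": force on a finger pad.
Only numpy, scipy, OpenCV 4.12 (cv2) and the standard library are available. Lean on these libraries where they do the work, as an engineer would, in place of code of your own. Each camera call takes 0.05 s, during which the arm holds its last target. There are 200 camera calls.

## Working session

There is one attempt and no reset: what is moved stays moved. The work goes in short steps, Python scripts to look and compute and a tool call to move; the robot and the scene stay as the last step left them, time stands still between calls to the robot, and variables do not carry over. Pictures are saved under pics/ and viewed, at most 12 in all, crops included, and the job is handed in when it is done.

```bash
ls; mkdir -p pics
```

Run:
```python
from rig import bot
import cv2,numpy as np
s=bot.read_state();print(s)
for n in("scene","side"):
    im=bot.capture(n);cv2.imwrite(f"pics/{n}0.png",im[...,::-1]);i=bot.camera_info(n);print(n,i)
```

```text
pics
rig.py
{'time_s': 0.0, 'qpos': array([ 1.06250746,  0.5921374 ,  0.04831861,  1.6098181 , -0.03328485,
        0.94268513, -0.03370429]), 'joint_vel': array([-1.35254976e-03, -2.26051772e-04, -2.14144975e-05,  8.64309114e-04,
       -1.41332075e-03, -2.79214098e-04,  1.85542475e-03]), 'effort': array([ 6.03529443e-04, -5.48693132e+01,  1.54645946e+00, -1.98128915e+01,
        9.32834228e-03,  8.94960074e-03,  3.19174387e-05]), 'ee_pos': array([ 0.29185449, -0.66281265,  0.24912979]), 'tcp_rot': array([-1.07962975e-03,  9.78562959e-01,  2.05944843e-01, -3.03970997e-04]), 'ft_force': array([0.42649429, 0.19608738, 0.9076424 ]), 'torque': array([-0.05087707, -0.02414516,  0.03848167]), 'gripper_force': 0.0, 'grip_width': 1.000955595897337}
scene {'camera_matrix': array([[503.98842163,   0.        , 321.1100973 ],
       [  0.        , 503.98842163, 197.1475169 ],
       [  0.        ,   0.        ,   1.        ]]), 'cam_to_world': array([[ 0.44615866,  0.60521568, -0.65928479, -0.03808565],
       [-0.89472086,  0.28482797, -0.34401688, -0.10564807],
       [-0.02042166,  0.74336196,  0.66857755,  0.73929358],
       [ 0.        ,  0.        ,  0.        ,  1.        ]])}
side {'camera_matrix': array([[443.35379886,   0.        , 324.59972815],
       [  0.        , 443.35379886, 192.62274609],
       [  0.        ,   0.        ,   1.        ]]), 'cam_to_world': array([[ 0.92219775,  0.20484598, -0.32800828,  0.33280222],
       [-0.38653875,  0.5141316 , -0.76567388, -0.41628783],
       [ 0.01179421,  0.83289064,  0.55331192,  0.55167069],
       [ 0.        ,  0.        ,  0.        ,  1.        ]])}
```

View pics/scene0.png

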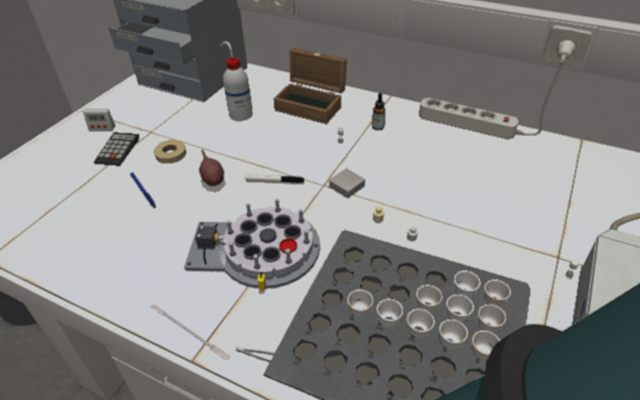

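View pics/side0.png

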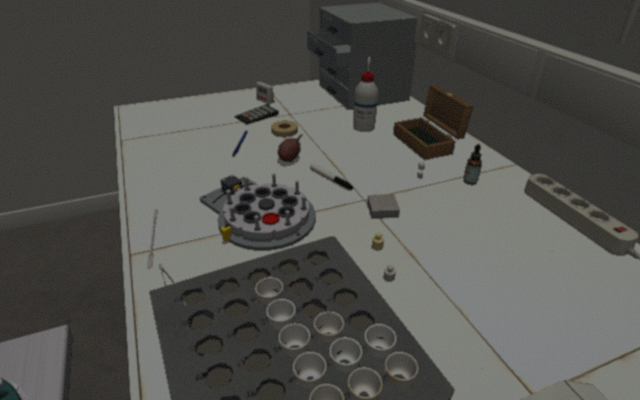

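The wheel is at about (268,240) in scene and (266,210) in side. Red pocket is at (288,246) / (270,219), pointer (262,282) / (226,232), brass (378,214) / (378,241), silver (412,233) / (390,272). I'll enlarge both views.

Create h.py:
```python
from rig import bot
import cv2,numpy as np
def ray(n,u,v,info=None):
    i=info or bot.camera_info(n);K=i["camera_matrix"];T=i["cam_to_world"]
    d=np.linalg.solve(K,[u,v,1.]);d=T[:3,:3]@(d*[1,-1,-1]);return T[:3,3],d
def onz(n,u,v,z,info=None):
    o,d=ray(n,u,v,info);return o+d*(z-o[2])/d[2]
def proj(n,p,info=None):
    i=info or bot.camera_info(n);K=i["camera_matrix"];T=i["cam_to_world"]
    c=T[:3,:3].T@(np.asarray(p)-T[:3,3])*[1,-1,-1];q=K@c;return q[:2]/q[2]
```

Run:
```python
from h import *
a=cv2.imread("pics/scene0.png")[190:300,180:330];b=cv2.imread("pics/side0.png")[165:255,190:410]
a=cv2.resize(a,None,fx=5,fy=5,interpolation=2)
cv2.imwrite("pics/a1.png",a)
# initial estimates
for n,pts in(("scene",dict(red=(288,246,.034),hub=(268,236,.046),ptr=(262,278,.035),brassbase=(378,219,0),brasstop=(378,209,.033),silver=(412,237,0),block=(347,182,.022))),
 ("side",dict(red=(270,219,.034),hub=(267,203,.046),ptr=(226,230,.035),brassbase=(378,247,0),brasstop=(378,236,.033),silver=(390,278,0),block=(383,202,.022)))):
  for k,p in pts.items(): print(n,k,onz(n,*p).round(3))
```

```text
scene red [0.507 0.252 0.034]
scene hub [0.504 0.293 0.046]
scene ptr [0.419 0.256 0.035]
scene brassbase [0.68  0.137 0.   ]
scene brasstop [0.675 0.137 0.033]
scene silver [0.662 0.056 0.   ]
scene block [0.738 0.234 0.022]
side red [0.506 0.254 0.034]
side hub [0.512 0.291 0.046]
side ptr [0.42  0.251 0.035]
side brassbase [0.682 0.137 0.   ]
side brasstop [0.676 0.131 0.033]
side silver [0.662 0.056 0.   ]
side block [0.747 0.239 0.022]
```

View pics/a1.png

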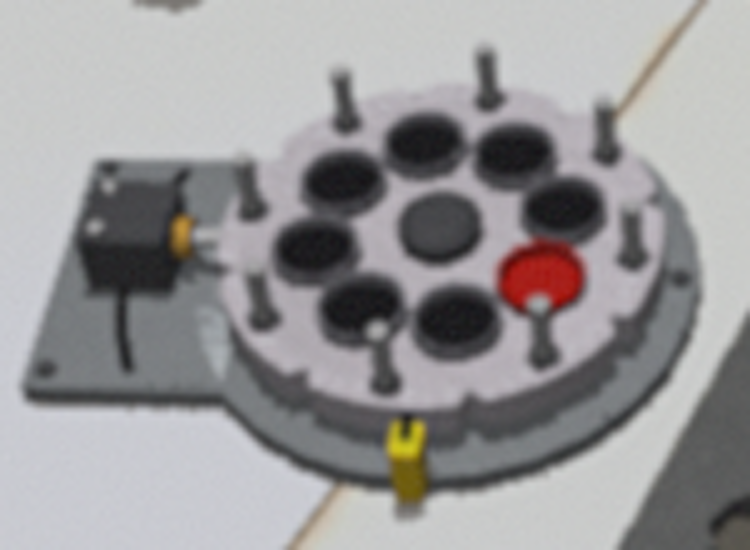

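Enlarged view: red collar at (541,277) in the crop. Post tops go round at (632,208), (604,102), (485,50), (342,74), (245,160), (258,278), (378,326), (540,300). Next I'll fit the wheel model to these.

Run:
```python
from h import *
from scipy.optimize import least_squares
posts=[(632,208),(604,102),(485,50),(342,74),(245,160),(258,278),(378,328),(540,302)]
pk=[(541,277),(563,208),(513,153),(425,143),(343,182),(315,248),(362,310),(457,320)]
o=np.array([180,190]);f=lambda p:(np.array(p)+.5)/5-.5+o
i=bot.camera_info("scene")
P=[f(p) for p in posts];Q=[f(p) for p in pk]
def pts(x):
    r=[]
    for k in range(8):
        a=x[2]+np.pi/8+k*np.pi/4; r.append(proj("scene",[x[0]+.076*np.cos(a),x[1]+.076*np.sin(a),.063],i)-P[k])
        a=x[2]+k*np.pi/4; r.append(proj("scene",[x[0]+.048*np.cos(a),x[1]+.048*np.sin(a),.039],i)-Q[k])
    return np.ravel(r)
s=least_squares(pts,[.507,.293,-1.4]);print(s.x,np.abs(s.fun).max(),s.fun.round(1))
c=s.x[:2]
p=onz("scene",*f((406,428)),.035)[:2];d=p-c;print("ptr",p,np.hypot(*d),np.arctan2(*d[::-1]))
b=onz("scene",*f((130,200)),.042)[:2];d=b-c;print("block",b,np.hypot(*d),np.arctan2(*d[::-1]))
pa=np.arctan2(*(p-c)[::-1]);print("wheel angle",(s.x[2]-pa)%(2*np.pi))
for q in [(95,165),(25,390),(100,170)]:print(onz("scene",*f(q),.012))
```

```text
[ 0.51088173  0.29874502 -1.68230175] 1.5219685808034455 [-0.1 -0.2  0.2 -0.1 -0.   0.2  0.2 -0.1 -0.2  0.1  0.3  0.1 -0.6 -0.1
 -0.  -0.  -0.4  0.3  0.1 -0.2 -0.6 -1.5  0.2  0.2  0.4  1.2  0.1 -0.6
  0.2  0.8  0.2 -0.1]
ptr [0.42362463 0.26123267] 0.09497882720080882 -2.7355739418874414
block [0.46944084 0.41430171] 0.12276275859109453 1.9151293424756413
wheel angle 1.0532721926795294
[0.50157708 0.46187071 0.012     ]
[0.39227749 0.41262929 0.012     ]
[0.50008651 0.45822428 0.012     ]
```

Add to h.py:
```python
from scipy.spatial.transform import Rotation as R
C=np.array([.5109,.2987])
def down(psi): # tool x at world angle psi, z down
    return R.from_matrix(np.array([[np.cos(psi),np.sin(psi),0],[np.sin(psi),-np.cos(psi),0],[0,0,-1]]))
def cur():
    s=bot.read_state();q=s["tcp_rot"];return s,s["ee_pos"],R.from_quat([*q[1:],q[0]])
def go(pos,psi,lab=""):
    s,p,r=cur();m=r.as_matrix()
    print(lab,"rot",(r.inv()*down(psi)).as_rotvec().round(3),"shift",(m.T@(np.array(pos)-p)).round(4),"dist",np.linalg.norm(np.array(pos)-p).round(3))
def st():
    s,p,r=cur();m=r.as_matrix();print("t",s["time_s"],"pos",p.round(4),"psi",np.arctan2(m[1,0],m[0,0]).round(3),"tilt",m[2,:2].round(4),"F",s["ft_force"].round(1),"q",s["qpos"].round(2))
def behind(a,back,r=.076): # point 'back' m clockwise of post at angle a
    return C+r*np.array([np.cos(a),np.sin(a)])-back*np.array([-np.sin(a),np.cos(a)])
```

Run:
```python
from h import *
st();x=behind(-1.29,.025);print(x);go([*x,.15],.28)
```

```text
t 0.1 pos [ 0.2919 -0.6629  0.2492] psi 0.415 tilt [-0.0001 -0.0021] F [-0.7  1.4 -0.6] q [ 1.06  0.59  0.05  1.61 -0.03  0.94 -0.03]
[0.50794031 0.21874851]
 rot [-0.002  0.     0.135] shift [ 0.5531 -0.7195  0.1006] dist 0.913
```

Units first: turns go in shares of pi rad. So 0.13 rad / 3.1416 = 0.0414.

>>> nudge_tcp(
  offsets=[
    [0,0,0,0.12,-0.075,0,0],
    [0,0,0,0.24,-0.15,0,0],
    [0,0,0,0.35,-0.22,0,0],
    [0,0,0,0.469,-0.296,0,0],
    [0,0,0,0.469,-0.296,0,0],
    [0,0,0,0.469,-0.296,0,0],
    [0,0,0,0.469,-0.296,0,0],
    [0,0,0,0.469,-0.296,0,0],
    [0,0,0,0.469,-0.296,0,0],
    [0,0,0,0.469,-0.296,0,0],
    [0,0,0.0414,0.553,-0.72,0.02,0],
    [0,0,0.0414,0.553,-0.72,0.04,0],
    [0,0,0.0414,0.553,-0.72,0.06,0],
    [0,0,0.0414,0.553,-0.72,0.08,0],
    [0,0,0.0414,0.553,-0.72,0.1,0],
    [0,0,0.0414,0.553,-0.72,0.1,0],
    [0,0,0.0414,0.553,-0.72,0.1,0],
    [0,0,0.0414,0.553,-0.72,0.1,0],
    [0,0,0.0414,0.553,-0.72,0.1,0],
    [0,0,0.0414,0.553,-0.72,0.1,0],
  ],
)

```text
time_s: 2.6
ee_pos: [0.5091, 0.2155, 0.1507]
tcp_rot: [0.001, 0.99, 0.14, 0.0]
ft_force: [0.3, -0.2, 0.3]
grip_width: -0.0
gripper_force: 0.0
```

Run:
```python
from h import *
st();x=behind(-1.29,.025);go([*x,.15],.28)
```

```text
t 2.6 pos [0.5091 0.2155 0.1507] psi 0.281 tilt [0.0004 0.0015] F [ 0.3 -0.2  0.3] q [-0.49  0.52  0.    2.08 -0.    0.55 -1.77]
 rot [ 0.002 -0.     0.001] shift [-0.0002 -0.0034  0.0007] dist 0.003
```

Run:
```python
from h import *
i=bot.camera_info("wrist");im=bot.capture("wrist")[...,::-1].copy();cv2.imwrite("pics/w_raw.png",im);print(i)
for k in range(8):
    a=-1.682+k*np.pi/4
    for ang,r,z,c in((a,.048,.040,(0,255,0)),(a+np.pi/8,.076,.064,(255,0,255))):
        u=proj("wrist",[C[0]+r*np.cos(ang),C[1]+r*np.sin(ang),z],i)
        if 0<u[0]<640 and 0<u[1]<400: cv2.circle(im,(int(u[0]),int(u[1])),3,c,1)
cv2.imwrite("pics/w0.png",im)
```

```text
{'camera_matrix': array([[288.98397167,   0.        , 319.68166927],
       [  0.        , 288.98397167, 203.95458974],
       [  0.        ,   0.        ,   1.        ]]), 'cam_to_world': array([[ 0.27730604,  0.91030501,  0.30732091,  0.58803238],
       [-0.96077868,  0.26194199,  0.09105343,  0.23818362],
       [ 0.00238614, -0.32051704,  0.94723974,  0.2745157 ],
       [ 0.        ,  0.        ,  0.        ,  1.        ]])}
```

View pics/w0.png

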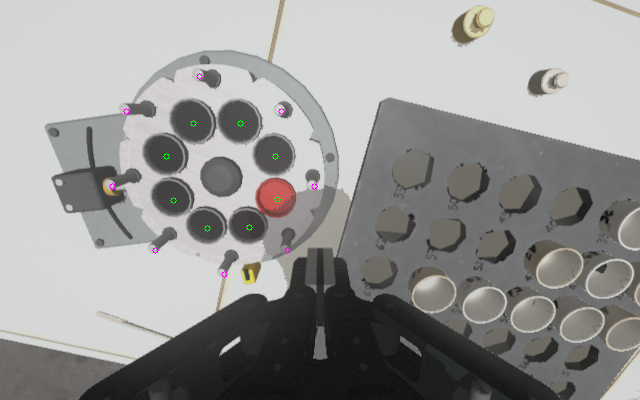

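The wheel model lies right on the wrist picture (posts, pockets, red at (276,199)). Pointer is at (249,268), the block top centre at (83,191), brass at (480,20), silver at (552,80).

Run:
```python
from h import *
for n,u,v,z in(("ptr",249,268,.035),("block",83,191,.042),("slot1",89,128,.012),("slot2",130,238,.012),("brasstop",485,16,.033),("silvertop",561,77,.027)):
    p=onz("wrist",u,v,z)[:2];d=p-C;print(n,p.round(4),np.hypot(*d).round(4),np.arctan2(*d[::-1]).round(3))
for a,b in((-1.29,.0),(-.9,0)): pass
x=behind(-1.29,.025);go([*x,.066],.28)
```

```text
ptr [0.4305 0.2618] 0.0885 -2.711
block [0.469  0.4091] 0.1181 1.934
slot1 [0.5146 0.4276] 0.1289 1.542
slot2 [0.4162 0.385 ] 0.1281 2.403
brasstop [0.6809 0.1398] 0.2327 -0.752
silvertop [0.662  0.0608] 0.2818 -1.005
 rot [ 0.001 -0.001  0.001] shift [-0.0003 -0.0035  0.0848] dist 0.085
```

>>> nudge_tcp(
  offsets=[
    [0,0,0,0,-0.0035,0.04,0],
    [0,0,0,0,-0.0035,0.07,0],
    [0,0,0,0,-0.0035,0.086,0],
    [0,0,0,0,-0.0035,0.086,0],
  ],
)

```text
time_s: 3.15
ee_pos: [0.5071, 0.2203, 0.0638]
tcp_rot: [0.001, 0.99, 0.141, -0.001]
ft_force: [-0.2, 0.9, 0.7]
grip_width: 0.006
gripper_force: 0.0
```

Run:
```python
from h import *
st();x=behind(-1.29,.025);go([*x,.064],.28)
```

```text
t 3.15 pos [0.5071 0.2203 0.0638] psi 0.283 tilt [-0.0016  0.0008] F [-0.2  0.9  0.7] q [-0.49  0.66 -0.    2.11  0.    0.37 -1.78]
 rot [0.001 0.002 0.003] shift [ 0.0004  0.0017 -0.0002] dist 0.002
```

Scaled: -0.44 rad / 3.1416 = -0.1401.

>>> nudge_tcp(
  offsets=[
    [0,0,-0.0159,0.009,0.002,0,0],
    [0,0,-0.0318,0.0176,0.0026,0,0],
    [0,0,-0.0477,0.0215,0.003,0,0],
    [0,0,-0.0637,0.0254,0.003,0,0],
    [0,0,-0.0796,0.0293,0.0028,0,0],
    [0,0,-0.0955,0.0331,0.0025,0,0],
    [0,0,-0.1082,0.0362,0.002,0,0],
    [0,0,-0.121,0.0393,0.0016,0,0],
    [0,0,-0.1305,0.0416,0.001,0,0],
    [0,0,-0.1401,0.0438,0.0005,0,0],
    [0,0,-0.1401,0.0438,0.0005,0,0],
    [0,0,-0.1401,0.0438,0.0005,0,0],
  ],
)

```text
time_s: 4.65
ee_pos: [0.5505, 0.2354, 0.0647]
tcp_rot: [-0.001, 0.935, 0.355, 0.002]
ft_force: [0.1, -0.1, -0.1]
grip_width: 0.002
gripper_force: 0.0
```

Create ang.py:
```python
from h import *
import sys
from scipy.optimize import minimize_scalar
# wheel angle: red collar centroid in the scene view (fallback other cameras)
for n in ("scene","side","wrist"):
    i=bot.camera_info(n);im=bot.capture(n)
    a=im.astype(int);m=(a[...,0]>120)&(a[...,1]<70)&(a[...,2]<70)
    H=np.zeros((400,640),bool);u,v=proj(n,[*C,.037],i);r=130 if n=="wrist" else 60
    yy,xx=np.mgrid[:400,:640];m&=np.hypot(xx-u,yy-v)<r
    if m.sum()<15: print(n,"no red",m.sum());continue
    c,s=cv2.minEnclosingCircle(np.argwhere(m)[:,::-1].astype(np.int32).reshape(-1,1,2))
    k=np.argwhere(m)[:,::-1];c=(k.min(0)+k.max(0))/2
    p=onz(n,*c,.037)[:2]-C;print(n,m.sum(),"r",np.hypot(*p).round(4),"world angle",np.arctan2(*p[::-1]).round(3),"turned",(np.arctan2(*p[::-1])+1.682).round(3))
st()
```

```bash
python3 ang.py
```

```text
scene no red 0
side no red 0
wrist 1794 r 0.0459 world angle -1.176 turned 0.506
t 4.8 pos [0.5498 0.2347 0.0645] psi 0.726 tilt [ 0.0021 -0.0003] F [ 0.3 -0.2 -0.6] q [-0.4   0.69 -0.11  2.01  0.17  0.45 -1.48]
```

Create ov.py:
```python
from h import *
import sys
t=float(sys.argv[1]);n=sys.argv[3] if len(sys.argv)>3 else "wrist"
i=bot.camera_info(n);im=bot.capture(n)[...,::-1].copy();cv2.imwrite("pics/raw_"+sys.argv[2]+".png",im)
for k in range(8):
    a=-1.682+t+k*np.pi/4
    for ang,r,z,c in((a,.048,.040,(0,255,0)),(a+np.pi/8,.076,.064,(255,0,255))):
        u=proj(n,[C[0]+r*np.cos(ang),C[1]+r*np.sin(ang),z],i)
        if 0<u[0]<640 and 0<u[1]<400: cv2.circle(im,(int(round(u[0])),int(round(u[1]))),3,c,1)
u,v=proj(n,[*C,.04],i).astype(int);f=2.5;x0,y0=max(u-130,0),max(v-110,0)
cv2.imwrite("pics/"+sys.argv[2]+".png",cv2.resize(im[y0:y0+220,x0:x0+290],None,fx=f,fy=f,interpolation=2));print(x0,y0)
```

```bash
python3 ov.py 0.506 w1
```

```text
58 125
```

View pics/w1.png

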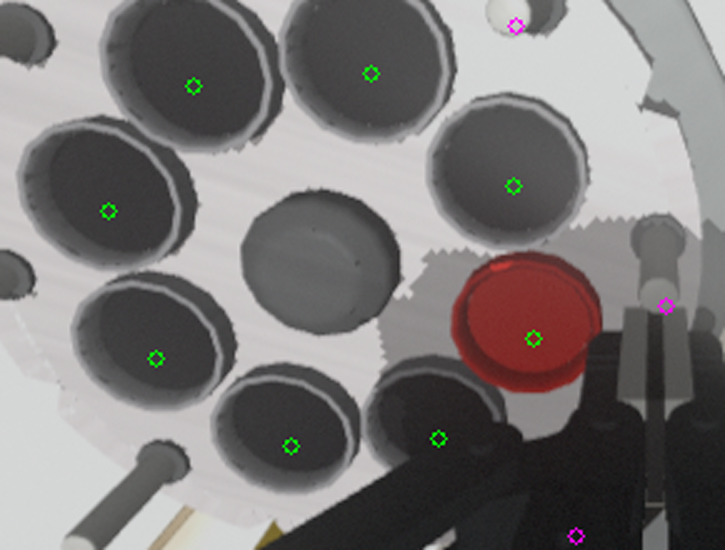

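Create fit.py:
```python
from h import *
from scipy.optimize import least_squares
def fit(n,i,P,Q,t0):  # P post-top pixels, Q collar-top pixels
    def model(x):
        A=-1.682+x[2]+np.arange(8)*np.pi/4
        f=lambda A,r,z:np.array([proj(n,[x[0]+r*np.cos(a),x[1]+r*np.sin(a),z],i) for a in A])
        return f(A+np.pi/8,.076,.064),f(A,.048,.040)
    def res(x):
        M=model(x);out=[]
        for S,m,w in((P,M[0],1),(Q,M[1],.6)):
            for p in S:
                d=m-np.array(p);out.append(w*d[np.argmin((d**2).sum(1))])
        return np.ravel(out)
    s=least_squares(res,[*C,t0],loss="soft_l1");print(n,"center",s.x[:2].round(4),"turned",s.x[2].round(4),"res",res(s.x).round(1));return s.x
```

Run:
```python
from fit import *
f=lambda L:[(np.array(p)+.5)/2.5-.5+[58,125] for p in L]
fit("wrist",bot.camera_info("wrist"),f([(503,12),(659,294),(80,545)]),f([(508,168),(106,193),(153,342),(285,428),(520,317)]),.5)
```

```text
wrist center [0.5126 0.3014] turned 0.503 res [ 2.2 -1.9  0.4 -1.1 -1.   0.9 -0.3  1.  -1.6  0.6 -1.3  0.7 -0.5  1.3
  1.6  1.9]
```

Scaled: -0.06 rad / 3.1416 = -0.0191.

>>> nudge_tcp(
  offsets=[
    [0,0,-0.0095,0.0023,0.001,0,0],
    [0,0,-0.0191,0.0046,0.002,0,0],
    [0,0,-0.0191,0.0046,0.002,0,0],
  ],
)

```text
time_s: 5.22
ee_pos: [0.5545, 0.2351, 0.0643]
tcp_rot: [-0.0, 0.924, 0.383, 0.0]
ft_force: [-0.1, -0.2, 0.2]
grip_width: 0.002
gripper_force: 0.0
```

>>> nudge_tcp(
  offsets=[
    [0,0,-0.0064,0.0015,0,0,0],
    [0,0,-0.0127,0.003,0,0,0],
    [0,0,-0.0127,0.003,0,0,0],
  ],
)

```text
time_s: 5.6
ee_pos: [0.556, 0.2369, 0.0642]
tcp_rot: [0.0, 0.916, 0.401, -0.0]
ft_force: [-0.0, -0.8, 0.4]
grip_width: 0.002
gripper_force: 0.3
```

```bash
python3 ang.py
```

```text
scene no red 0
side no red 0
wrist 1668 r 0.0459 world angle -1.178 turned 0.504
t 5.75 pos [0.556  0.2369 0.0642] psi 0.825 tilt [-0.0005 -0.    ] F [-0.6 -1.3  0.2] q [-0.38  0.7  -0.14  1.99  0.2   0.47 -1.41]
```

Scaled: -0.05 rad / 3.1416 = -0.0159.

>>> nudge_tcp(
  offsets=[
    [0,0,-0.008,0.0019,0.0005,0,0],
    [0,0,-0.0159,0.0038,0.001,0,0],
    [0,0,-0.0239,0.0057,0.001,0,0],
    [0,0,-0.0318,0.0077,0.0015,0,0],
  ],
)

```text
time_s: 6.25
ee_pos: [0.5582, 0.2372, 0.0636]
tcp_rot: [0.002, 0.895, 0.446, -0.006]
ft_force: [-7.9, -7.1, 8.1]
grip_width: -0.003
gripper_force: 5.3
```

>>> nudge_tcp(
  offsets=[
    [0,0,-0.008,0.0019,0,0,0],
    [0,0,-0.0159,0.0038,0.0003,0,0],
    [0,0,-0.0318,0.0077,0.0007,0,0],
    [0,0,-0.0477,0.0115,0.001,0,0],
    [0,0,-0.0637,0.0154,0.001,0,0],
    [0,0,-0.0796,0.0193,0.001,0,0],
    [0,0,-0.0955,0.0231,0.0007,0,0],
    [0,0,-0.1114,0.027,0.0003,0,0],
    [0,0,-0.1273,0.0308,-0.0004,0,0],
    [0,0,-0.1432,0.0345,-0.0012,0,0],
    [0,0,-0.1592,0.0383,-0.0022,0,0],
    [0,0,-0.1592,0.0383,-0.0022,0,0],
  ],
)

```text
time_s: 7.75
ee_pos: [0.5847, 0.2733, 0.064]
tcp_rot: [0.0, 0.757, 0.654, 0.0]
ft_force: [1.2, -3.2, -1.3]
grip_width: 0.001
gripper_force: 1.5
```

```bash
python3 ang.py
```

```text
scene no red 0
side no red 0
wrist 1575 r 0.0469 world angle -0.544 turned 1.138
t 7.9 pos [0.5842 0.2745 0.0645] psi 1.425 tilt [0.0016 0.0008] F [ 1.1 -1.8 -0.4] q [-0.3   0.75 -0.3   1.89  0.39  0.56 -1.01]
```

Scaled: -0.06 rad / 3.1416 = -0.0191.

>>> nudge_tcp(
  offsets=[
    [0,0,-0.0095,0.0023,0.0004,0,0],
    [0,0,-0.0191,0.0046,0.0007,0,0],
    [0,0,-0.0191,0.0046,0.0007,0,0],
  ],
)

```text
time_s: 8.28
ee_pos: [0.5854, 0.2794, 0.0646]
tcp_rot: [-0.0, 0.737, 0.676, 0.001]
ft_force: [1.3, -1.4, -0.6]
grip_width: -0.002
gripper_force: 0.6
```

```bash
python3 ang.py|grep -v no
```

```text
wrist 1625 r 0.0473 world angle -0.468 turned 1.214
t 8.425 pos [0.5849 0.2796 0.0646] psi 1.486 tilt [0.002 0.   ] F [0.3 0.1 0.2] q [-0.3   0.75 -0.32  1.88  0.4   0.57 -0.97]
```

>>> nudge_tcp(
  offsets=[
    [0,0,-0.0048,0.0012,0.0002,0,0],
    [0,0,-0.0095,0.0023,0.0004,0,0],
    [0,0,-0.0095,0.0023,0.0004,0,0],
  ],
)

```text
time_s: 8.8
ee_pos: [0.5855, 0.2805, 0.0643]
tcp_rot: [-0.0, 0.726, 0.687, -0.0]
ft_force: [-0.2, -1.4, 0.8]
grip_width: -0.0
gripper_force: 0.7
```

```bash
python3 ang.py|grep -v no
```

```text
wrist 1652 r 0.0475 world angle -0.453 turned 1.229
t 8.95 pos [0.5855 0.2806 0.0642] psi 1.515 tilt [ 0.0001 -0.0004] F [ 0.4 -0.6  0.5] q [-0.3   0.75 -0.32  1.88  0.41  0.57 -0.95]
```

Scaled: -0.02 rad / 3.1416 = -0.0064.

>>> nudge_tcp(
  offsets=[
    [0,0,-0.0032,0.001,0.0002,0,0],
    [0,0,-0.0064,0.002,0.0003,0,0],
    [0,0,-0.0064,0.002,0.0003,0,0],
  ],
)

```text
time_s: 9.32
ee_pos: [0.5864, 0.2834, 0.0644]
tcp_rot: [-0.0, 0.719, 0.695, 0.001]
ft_force: [-0.3, -0.8, -0.3]
grip_width: 0.002
gripper_force: 0.0
```

```bash
python3 ang.py|grep -v no
```

```text
wrist 1704 r 0.0475 world angle -0.371 turned 1.311
t 9.475 pos [0.5863 0.2828 0.0643] psi 1.535 tilt [0.0006 0.0003] F [-0.5  0.4 -0.5] q [-0.3   0.76 -0.33  1.88  0.42  0.58 -0.93]
```

>>> nudge_tcp(
  offsets=[
    [0,0,0,-0.004,0,0,0],
    [0,0,0,-0.006,0,0,0],
    [0,0,0,-0.006,0,-0.05,0],
    [0,0,0,-0.006,0,-0.1,0.2],
    [0,0,0,-0.006,0,-0.14,0.5],
    [0,0,0,-0.006,0,-0.14,0.5],
  ],
)

```text
time_s: 10.22
ee_pos: [0.5881, 0.2776, 0.2083]
tcp_rot: [0.001, 0.72, 0.694, 0.004]
ft_force: [-0.5, 0.4, 0.4]
grip_width: 0.499
gripper_force: 0.0
```

Run:
```python
from h import *
st();go([.681,.138,.20],.40)
```

```text
t 10.225 pos [0.5881 0.2776 0.2083] psi 1.534 tilt [0.004  0.0068] F [-0.5  0.4  0.4] q [-0.22  0.57 -0.43  1.81  0.32  0.82 -0.84]
 rot [ 0.004 -0.007  1.134] shift [-0.1362  0.0979  0.0084] dist 0.168
```

Scaled: 1.134 rad / 3.1416 = 0.361.

>>> nudge_tcp(
  offsets=[
    [0,0,0.0573,-0.04,0.03,0,0.5],
    [0,0,0.1146,-0.08,0.06,0,0.5],
    [0,0,0.1719,-0.12,0.085,0,0.5],
    [0,0,0.2292,-0.136,0.098,0.008,0.5],
    [0,0,0.2865,-0.136,0.098,0.008,0.5],
    [0,0,0.3438,-0.136,0.098,0.008,0.5],
    [0,0,0.361,-0.136,0.098,0.008,0.5],
    [0,0,0.361,-0.136,0.098,0.008,0.5],
    [0,0,0.361,-0.136,0.098,0.008,0.5],
  ],
)

```text
time_s: 11.35
ee_pos: [0.6785, 0.1367, 0.1954]
tcp_rot: [0.0, 0.98, 0.199, -0.001]
ft_force: [0.2, -0.3, 0.1]
grip_width: 0.498
gripper_force: 0.0
```

```bash
python3 ang.py; python3 ov.py 1.30 s1 scene
```

Run:
```python
from h import *
i=bot.camera_info("wrist");im=bot.capture("wrist")[...,::-1].copy();cv2.imwrite("pics/w2raw.png",im)
for z,c in((0,(0,0,255)),(.033,(0,255,0))):
    u=proj("wrist",[.681,.138,z],i).astype(int);cv2.circle(im,tuple(map(int,u)),3,c,1);print(u)
s=cv2.imread("pics/s1.png");print(s.shape)
cv2.imwrite("pics/c2.png",np.vstack([cv2.resize(s,None,fx=.9,fy=.9)[:,:640],np.zeros((1,min(640,int(s.shape[1]*.9)),3),np.uint8)])) 
cv2.imwrite("pics/w2.png",im)
```

```text
scene no red 0
side no red 0
wrist 575 r 0.047 world angle -0.314 turned 1.368
t 11.5 pos [0.6789 0.1368 0.196 ] psi 0.401 tilt [-0.0004 -0.0001] F [-0.2 -0.2  0.1] q [-0.19  0.61 -0.11  1.72  0.09  0.81 -1.51]
137 124
[318 180]
[318 187]
(550, 725, 3)
```

View pics/s1.png

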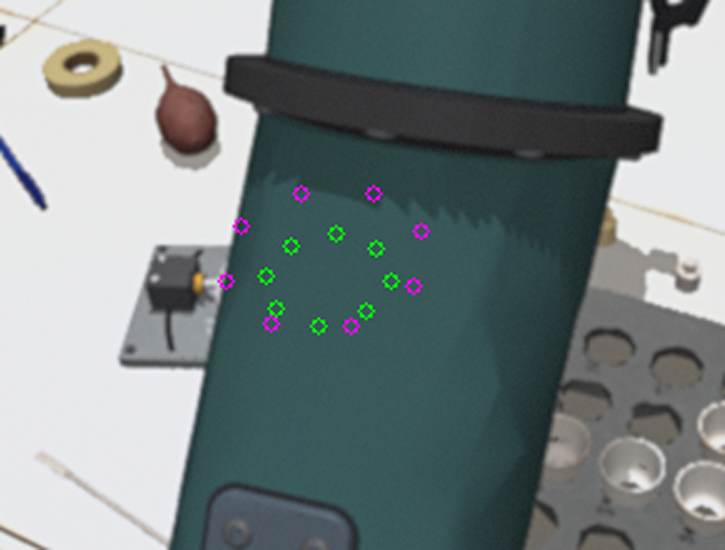

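View pics/w2.png

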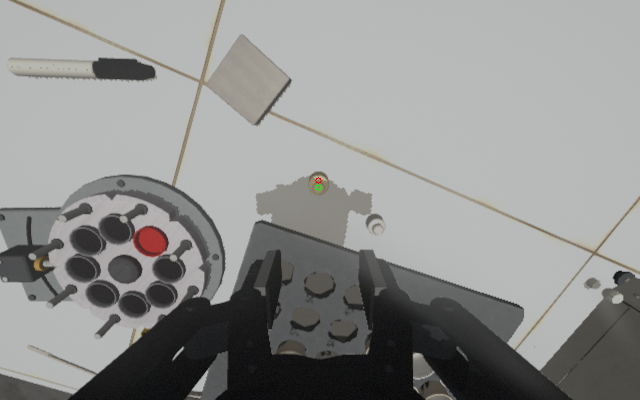

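Brass is at (318,183), matching the overlay. The wheel has red at (150,240) and every pocket is visible. Scene is blocked by the arm. I'll fit the wheel angle from the wrist view.

Run:
```python
from fit import *
i=bot.camera_info("wrist")
im=cv2.imread("pics/w2raw.png")
P=[(64,218),(128,219),(172,257),(186,297),(155,329),(99,335),(53,302),(40,267)]
Q=[(150,240),(169,268),(163,294),(134,304),(102,293),(82,267),(87,238),(116,228)]
for t in (1.25,1.3): x=fit("wrist",i,P,Q,t)
x=fit("wrist",i,[],Q,1.3)
go([.681,.138,.028],.40)
```

```text
wrist center [0.5153 0.2986] turned 1.2993 res [  0.1  -1.3  -2.6  -2.4   3.8  -1.9  -1.3   7.   -1.9   6.2   1.4   0.3
  -0.9   2.2  -5.4 -11.6   1.    0.1   0.7  -0.   -0.1  -0.    1.    0.2
   0.9   0.7   0.8   0.7   0.7   1.4   0.5   0.1]
wrist center [0.5153 0.2986] turned 1.2993 res [  0.1  -1.3  -2.6  -2.4   3.8  -1.9  -1.3   7.   -1.9   6.2   1.4   0.3
  -0.9   2.2  -5.4 -11.6   1.    0.1   0.7  -0.   -0.1  -0.    1.    0.2
   0.9   0.7   0.8   0.7   0.7   1.4   0.5   0.1]
wrist center [0.5156 0.3   ] turned 1.2887 res [ 0.5 -0.1  0.  -0.1 -0.9 -0.2  0.1 -0.1 -0.1  0.2 -0.   0.1  0.1  0.8
  0.1 -0.3]
 rot [-0.     0.     0.001] shift [ 0.0023 -0.0003  0.1682] dist 0.168
```

>>> nudge_tcp(
  offsets=[
    [0,0,0,0.002,0,0.06,0.5],
    [0,0,0,0.002,0,0.11,0.5],
    [0,0,0,0.002,0,0.14,0.5],
    [0,0,0,0.002,0,0.157,0.5],
    [0,0,0,0.002,0,0.167,0.5],
    [0,0,0,0.002,0,0.167,0.5],
  ],
)

```text
time_s: 12.35
ee_pos: [0.6811, 0.1378, 0.0295]
tcp_rot: [-0.0, 0.98, 0.199, 0.0]
ft_force: [0.2, -0.2, 0.9]
grip_width: 0.501
gripper_force: 0.0
```

Run:
```python
from h import *
st()
i=bot.camera_info("wrist");im=bot.capture("wrist")[...,::-1].copy()
cv2.imwrite("pics/w3.png",cv2.resize(im[140:400,180:460],None,fx=2,fy=2))
go([.681,.138,.028],.40)
```

```text
t 12.35 pos [0.6811 0.1378 0.0295] psi 0.401 tilt [0.0004 0.    ] F [ 0.2 -0.2  0.9] q [-0.21  0.82 -0.09  1.78  0.12  0.54 -1.54]
 rot [ 0.    -0.002  0.001] shift [-0.0005 -0.0004  0.0022] dist 0.002
```

View pics/w3.png

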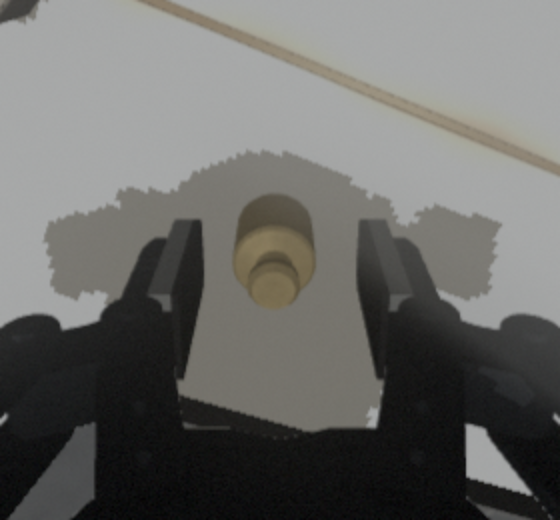

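The weight stands between the pads, knob top at crop (274,290), which is raw (317,285).

Run:
```python
from h import *
print(onz("wrist",317,285,.033))
```

```text
[0.68062819 0.13852876 0.033     ]
```

>>> nudge_tcp(
  offsets=[
    [0,0,0,0,0,0.001,0.3],
    [0,0,0,0,0,0.001,0.1],
    [0,0,0,0,0,0.001,0.1],
    [0,0,0,0,0,0.001,0.1],
    [0,0,0,0,0,0.001,0.1],
  ],
)

```text
time_s: 13.02
ee_pos: [0.6818, 0.1381, 0.0297]
tcp_rot: [-0.0, 0.98, 0.199, 0.001]
ft_force: [-1.0, 0.9, 5.4]
grip_width: 0.231
gripper_force: 58.7
```

>>> nudge_tcp(
  offsets=[
    [0,0,0,0,0,-0.03,0.1],
    [0,0,0,0,0,-0.08,0.1],
    [0,0,0,0,0,-0.13,0.1],
    [0,0,0,0,0,-0.13,0.1],
  ],
)

```text
time_s: 13.52
ee_pos: [0.6839, 0.1384, 0.1632]
tcp_rot: [-0.0, 0.98, 0.199, 0.005]
ft_force: [1.1, -0.5, -0.9]
grip_width: 0.239
gripper_force: 58.7
```

Run:
```python
from h import *
st();go([.467,.280,.155],.40)
```

```text
t 13.525 pos [0.6839 0.1384 0.1632] psi 0.401 tilt [0.0093 0.0015] F [ 1.1 -0.5 -0.9] q [-0.19  0.65 -0.11  1.74  0.1   0.75 -1.52]
 rot [ 0.001 -0.009  0.001] shift [-0.1446 -0.215   0.0065] dist 0.259
```

>>> nudge_tcp(
  offsets=[
    [0,0,0,-0.03,-0.044,0,0.1],
    [0,0,0,-0.06,-0.088,0,0.1],
    [0,0,0,-0.09,-0.132,0,0.1],
    [0,0,0,-0.12,-0.176,0,0.1],
    [0,0,0,-0.135,-0.2,0,0.1],
    [0,0,0,-0.145,-0.215,0.006,0.1],
    [0,0,0,-0.145,-0.215,0.006,0.1],
    [0,0,0,-0.145,-0.215,0.006,0.1],
  ],
)

```text
time_s: 14.52
ee_pos: [0.4648, 0.278, 0.1519]
tcp_rot: [0.0, 0.98, 0.198, 0.0]
ft_force: [0.0, -0.6, -1.2]
grip_width: 0.238
gripper_force: 58.8
```

Run:
```python
from h import *
st();go([.467,.280,.155],.40)
i=bot.camera_info("wrist");im=bot.capture("wrist")[...,::-1].copy();cv2.imwrite("pics/w4raw.png",im)
u,v=proj("wrist",[*C,.04],i);print(u,v)
for k in range(8):
    a=-1.682+1.295+k*np.pi/4
    for ang,r,z,c in((a,.048,.040,(0,255,0)),(a+np.pi/8,.076,.064,(255,0,255))):
        q=proj("wrist",[C[0]+r*np.cos(ang),C[1]+r*np.sin(ang),z],i)
        cv2.circle(im,(int(round(q[0])),int(round(q[1]))),2,c,1)
cv2.imwrite("pics/w4.png",cv2.resize(im[100:400,140:500],None,fx=2,fy=2))
```

```text
t 14.525 pos [0.4648 0.278  0.1519] psi 0.399 tilt [0.0001 0.001 ] F [ 0.  -0.6 -1.2] q [-0.55  0.51 -0.1   2.1   0.09  0.54 -1.89]
 rot [ 0.001 -0.    -0.001] shift [ 0.0029 -0.001  -0.0031] dist 0.004
317.51459314262075 147.3546257820042
```

View pics/w4.png

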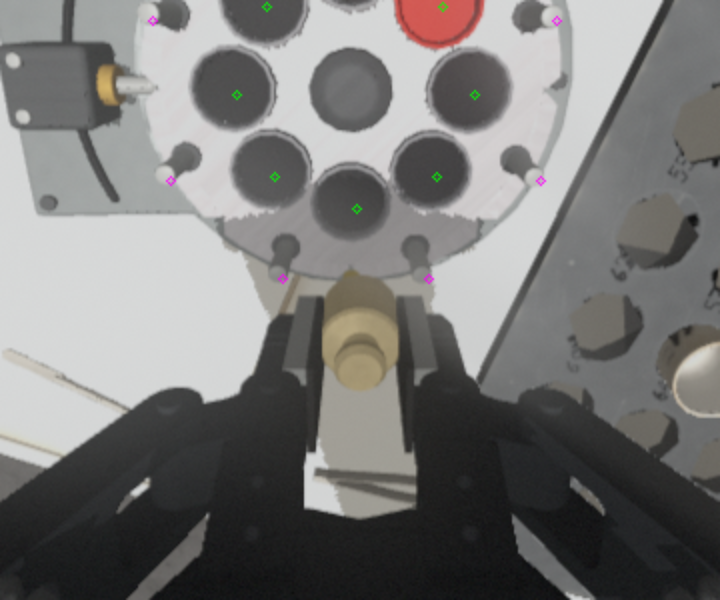

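Picture: plunger tip sits in the notch at crop (155,87). The third pocket is at (350,202), the weight is upright in the jaws with its knob at (360,367). Next I'll fit the wheel and the weight from this same view.

Run:
```python
from fit import *
i=bot.camera_info("wrist")
f=lambda L:[(np.array(p)+.5)/2-.5+[140,100] for p in L]
P=f([(151,14),(552,15),(165,174),(536,178),(279,272),(424,272)])
Q=f([(233,88),(470,90),(271,170),(431,170),(350,201)])
x=fit("wrist",i,P,Q,1.295);y=fit("wrist",i,P,[],1.295)
a=-1.682+x[2]-3*np.pi/4
t=x[:2]+.048*np.array([np.cos(a),np.sin(a)]);print("pocket",t,"angle",a)
p=onz("wrist",*f([(350,201)])[0],.040);print("pocket direct",p)
s,e,r=cur();w=onz("wrist",*f([(360,367)])[0],e[2]+.0033);print("weight",w,e)
print("scene-frame pocket",C+.048*np.array([np.cos(a),np.sin(a)]))
d=t-w[:2];m=r.as_matrix();print("tool shift",m.T@[d[0],d[1],0])
```

```text
wrist center [0.5127 0.3009] turned 1.2888 res [-1.1 -1.   0.5 -0.2  0.4  0.  -0.1 -1.  -0.2  0.7 -0.4  1.  -0.1  0.2
  0.3  0.1  0.1  0.2  0.4  0.4  0.5  0.5]
wrist center [0.5126 0.3007] turned 1.2889 res [-0.9 -0.8  0.6  0.   0.6  0.2 -0.  -0.8 -0.1  0.8 -0.3  1.2]
pocket [0.46835952 0.28251916] angle -2.749411941932107
pocket direct [0.46878915 0.28348371 0.04      ]
weight [0.46579076 0.27781165 0.15538909] [0.46503006 0.27789425 0.15208909]
scene-frame pocket [0.46654427 0.28035419]
tool shift [ 4.19311697e-03 -3.34320658e-03 -6.50519606e-07]
```

>>> nudge_tcp(
  offsets=[
    [0,0,0,0.0038,-0.0028,0.03,0.1],
    [0,0,0,0.0038,-0.0028,0.055,0.1],
    [0,0,0,0.0038,-0.0028,0.07,0.1],
    [0,0,0,0.0038,-0.0028,0.07,0.1],
  ],
)

```text
time_s: 15.08
ee_pos: [0.466, 0.2822, 0.0814]
tcp_rot: [0.001, 0.98, 0.198, -0.001]
ft_force: [-0.1, -0.3, -1.1]
grip_width: 0.234
gripper_force: 58.8
```

Run:
```python
from h import *
st();go([.4674,.282,.078],.40)
i=bot.camera_info("wrist");im=bot.capture("wrist")[...,::-1].copy();cv2.imwrite("pics/w5raw.png",im)
cv2.imwrite("pics/w5.png",cv2.resize(im[130:330,220:420],None,fx=3,fy=3))
```

```text
t 15.075 pos [0.466  0.2822 0.0814] psi 0.399 tilt [-0.0018  0.0008] F [-0.1 -0.3 -1.1] q [-0.57  0.63 -0.08  2.12  0.12  0.4  -1.91]
 rot [ 0.001  0.002 -0.001] shift [0.0012 0.0007 0.0034] dist 0.004
```

View pics/w5.png

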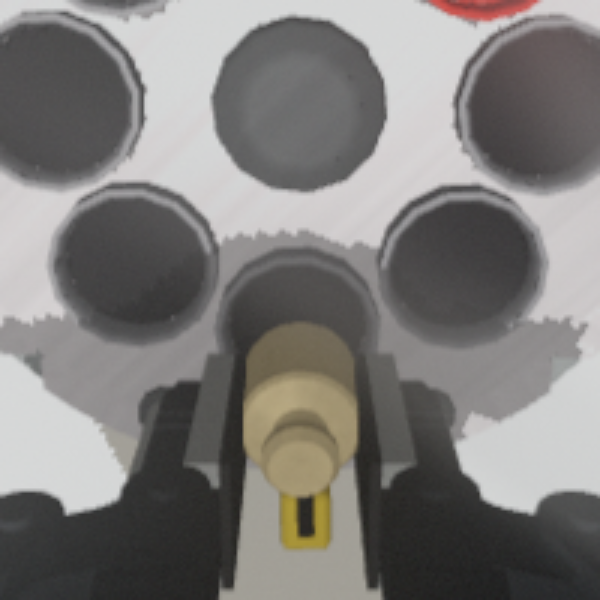

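The pocket (centre about crop x 299) and the weight (243 to 358, centre 300) line up sideways. The remaining check is along the radius.

Run:
```python
from h import *
s,e,r=cur();m=r.as_matrix();X=m[:2,0]
g=lambda u,v:((u+.5)/3-.5+220,(v+.5)/3-.5+130)
z=e[2]-.0297
w=onz("wrist",*g(300,322),z)[:2]-.011*X;k=onz("wrist",*g(300,462),e[2]+.0033)[:2]
for n,q in(("pocket far outer",(299,248)),("hub far",(299,17)),("hub near",(299,190))):
    Z=.040 if "p" in n[:1] else .046
    p=onz("wrist",*g(*q),Z)[:2]; print(n,p,((p-e[:2])@X).round(4))
print("weight x rel TCP: base",((w-e[:2])@X).round(4),"knob",((k-e[:2])@X).round(4))
L=[onz("wrist",*g(*q),.040)[:2] for q in((134,264),(463,267))]
L=[((p-e[:2])@m[:2,:2]).round(4) for p in L];print("neighbours",L)
```

```text
pocket far outer [0.48530821 0.29049224] 0.0205
hub far [0.52828772 0.30863788] 0.0671
hub near [0.4983254  0.29598828] 0.0346
weight x rel TCP: base -0.0013 knob 0.0004
neighbours [array([ 0.017 , -0.0337]), array([0.0163, 0.0339])]
```

>>> nudge_tcp(
  offsets=[
    [0,0,0,0.0017,0,0,0.1],
    [0,0,0,0.0033,0,0.004,0.1],
    [0,0,0,0.0033,0,0.008,0.1],
    [0,0,0,0.0033,0,0.011,0.1],
    [0,0,0,0.0033,0,0.013,0.1],
    [0,0,0,0.0033,0,0.013,0.1],
    [0,0,0,0.0033,0,0.013,0.1],
  ],
)

```text
time_s: 16.0
ee_pos: [0.4689, 0.2845, 0.0693]
tcp_rot: [0.0, 0.98, 0.199, 0.0]
ft_force: [-0.1, -0.4, -1.6]
grip_width: 0.233
gripper_force: 58.8
```

>>> nudge_tcp(
  offsets=[
    [0,0,0,0,0,0.001,0.1],
    [0,0,0,0,0,0.0015,0.1],
    [0,0,0,0,0,0.002,0.1],
    [0,0,0,0,0,0.002,0.1],
  ],
)

```text
time_s: 16.5
ee_pos: [0.4689, 0.2844, 0.0672]
tcp_rot: [0.0, 0.98, 0.199, -0.0]
ft_force: [-0.3, 0.1, -1.3]
grip_width: 0.233
gripper_force: 58.8
```

>>> nudge_tcp(
  offsets=[
    [0,0,0,0,0,0.0007,0.1],
    [0,0,0,0,0,0.0015,0.1],
    [0,0,0,0,0,0.002,0.1],
    [0,0,0,0,0,0.002,0.1],
  ],
)

```text
time_s: 17.0
ee_pos: [0.4689, 0.2844, 0.0652]
tcp_rot: [0.0, 0.98, 0.199, -0.0]
ft_force: [-0.0, 0.1, 0.4]
grip_width: 0.232
gripper_force: 58.8
```

>>> nudge_tcp(
  offsets=[
    [0,0,0,0,0,0.0005,0.1],
    [0,0,0,0,0,0.001,0.1],
    [0,0,0,0,0,0.001,0.1],
  ],
)

```text
time_s: 17.38
ee_pos: [0.4689, 0.2844, 0.0642]
tcp_rot: [0.0, 0.98, 0.199, -0.0]
ft_force: [0.5, -0.5, -0.6]
grip_width: 0.235
gripper_force: 58.8
```

>>> nudge_tcp(
  offsets=[
    [0,0,0,0,0,0.0005,0.1],
    [0,0,0,0,0,0.0005,0.1],
  ],
)

```text
time_s: 17.62
ee_pos: [0.4689, 0.2845, 0.0638]
tcp_rot: [0.0, 0.98, 0.199, -0.0]
ft_force: [0.0, -0.1, -1.2]
grip_width: 0.236
gripper_force: 58.8
```

>>> nudge_tcp(
  offsets=[
    [0,0,0,0,0,0.0005,0.1],
    [0,0,0,0,0,0.0005,0.1],
  ],
)

```text
time_s: 17.88
ee_pos: [0.4689, 0.2844, 0.0636]
tcp_rot: [0.0, 0.98, 0.199, 0.0]
ft_force: [-0.7, -0.6, 4.8]
grip_width: 0.234
gripper_force: 59.0
```

>>> nudge_tcp(
  offsets=[
    [0,0,0,0,0,0.0005,0.1],
    [0,0,0,0,0,0.0005,0.1],
  ],
)

```text
time_s: 18.12
ee_pos: [0.4689, 0.2844, 0.0636]
tcp_rot: [0.0, 0.98, 0.199, 0.0]
ft_force: [-0.8, -0.9, 8.9]
grip_width: 0.232
gripper_force: 59.5
```

>>> nudge_tcp(
  offsets=[
    [0,0,0,0,0,-0.0005,0.1],
    [0,0,0,0,0,-0.0008,0.24],
    [0,0,0,0,0,-0.0008,0.28],
    [0,0,0,0,0,-0.0008,0.34],
    [0,0,0,0,0,-0.0008,0.38],
    [0,0,0,0,0,-0.0008,0.38],
    [0,0,0,0,0,-0.01,0.38],
    [0,0,0,0,0,-0.025,0.38],
    [0,0,0,0,0,-0.05,0.38],
    [0,0,0,0,0,-0.09,0.38],
    [0,0,0,0,0,-0.13,0.38],
    [0,0,0,0,0,-0.13,0.38],
  ],
)

```text
time_s: 19.62
ee_pos: [0.471, 0.2858, 0.1971]
tcp_rot: [-0.002, 0.98, 0.199, 0.004]
ft_force: [0.5, -0.1, -0.7]
grip_width: 0.381
gripper_force: 0.0
```

Run:
```python
from h import *
im=bot.capture("wrist")[...,::-1].copy();cv2.imwrite("pics/w6.png",cv2.resize(im[60:360,160:480],None,fx=2,fy=2))
st()
```

```text
t 19.675 pos [0.4698 0.285  0.1952] psi 0.401 tilt [ 0.0046 -0.0009] F [-0.6 -0.  -0.8] q [-0.54  0.45 -0.11  2.05  0.08  0.64 -1.88]
```

View pics/w6.png

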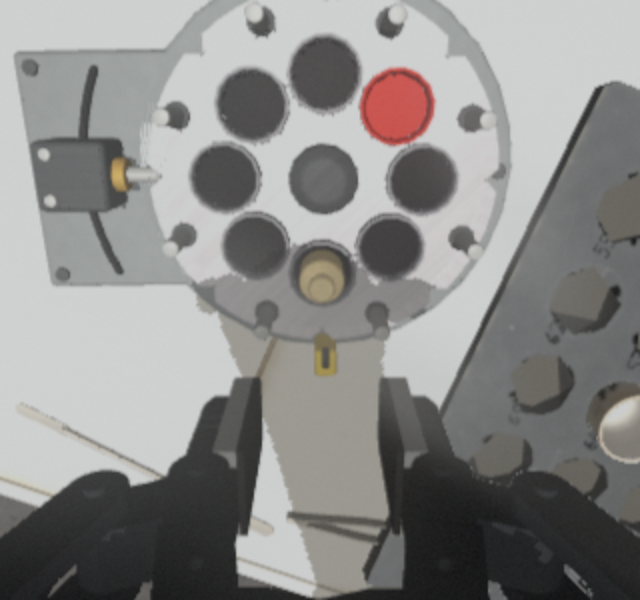

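The weight stands upright at (322,275) in the pocket facing the pointer (325,355). Red at (397,105) is three pockets counter-clockwise, and the plunger tip is seated at (155,177).

```bash
python3 -c "
from rig import bot
print(bot.close_job())"
```

```text
the job is handed in; nothing more can be done
None
```

I turned the wheel to the third click, set the brass weight upright in the pocket facing the pointer, let go and handed the job in at 19.7 s; the last picture shows the plunger in its notch, and I never moved against the silver weight, bench block or marker pen.

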